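Put a stack of pantry goods away into their trays

ROBOT

A 6-joint arm with a two-finger parallel gripper is mounted at the origin on the work surface. World frame = base frame: x ahead of the robot, y to its left, z up, the work surface at z = 0. Lengths are in m, angles in rad, forces in N, time in s.
With the tool pointing down it reaches from about 0.35 to 0.875 m from the base axis. Payload 15.5 kg.
Tool frame: the origin (TCP) lies between the finger pads; the fingertips stand robot.tip_reach ahead of it and the grasp point (between the pads) is the TCP (robot.tip_reach is the distance from the TCP to the fingertips, in m); z points along the fingers, y is the direction in which the jaws open and shut (so a half turn about z gives the same grasp; the last joint's range is limited). The gripper opens to 85 mm and grips with 20 to 120 N. Pads are 22 mm wide; open, the fingers measure 114 mm over their backs; the gripper's body (76 mm by 85 mm) begins 54 mm behind the grasp point. The pads swing forward as they close: fully open they stand 13 mm farther back than shut.
Start: joints at [-1.375, 0.494, 1.345, -0, 1.302, -0.096], TCP at [0.179, -0.599, 0.25] pointing down, gripper open.
Joint ranges: [-2.91, 2.91], [-0.82, 2.16], [0.22, 2.67], [-1.22, 4.37], [0.12, 2.79], [-3.08, 3.08]. Speed limits (rad/s): [1.89, 1.89, 2.57, 3.01, 3.01, 3.01].

INTERFACE

Orientations are given as a unit quaternion [x, y, z, w].
In Python, from plant import robot, imaging gives the robot as it stands.
- The arm moves only by the shell command python3 -m creep 'ROWS' [OPENING]. ROWS is a JSON object of lists of equal length, an entry for each row: "delta_pos": the shift along the world's x, y, z in mm, a list of three; "rot": the turn, a rotation vector about the world's x, y, z in rad, a list of three. In form: {"delta_pos": [[x, y, z], ...], "rot": [[wx, wy, wz], ...]}. A call has 1 to 10 rows; each row is the pose to reach, as a shift and turn from the pose commanded when the call began; what a row does not reach only later rows make up. A row lasts 1/8 s, in which the tool goes at most 62.5 mm and 10.7 degrees, less where a joint would pass 70% of its speed; a pose out of reach is approached as far as the arm can. A call with a gripper value outside its range is refused whole. OPENING is the gripper's target within -1 to 1 (fully open at 1, half-way at 0, shut at -1), set as the call begins (- or left out, the last holds). The fingers move at their own pace and stop on an object; the grip force is fixed at half the most. Time passes only in rows, so rows that repeat a pose let the fingers close. It gives the time, the measured TCP pose, the force and the opening at its end, in the units of the state.
- robot.state(): the state, without advancing time (a new reading comes with each control period).
- imaging.read_camera(name): name is "scene" or "top" or "wrist"; returns a dict with "image" (480x640x3 uint8, red, green, blue), "intrinsics" (3x3 intrinsics, pixels), "pose" (4x4, takes a point from camera to world coordinates). Camera axes: x right, y up, looking along -z (the intrinsics and any distortion apply to the point x, -y, -z); pixel columns grow to the right and rows downward; lengths in m; the calibration is good to about 2 mm. A picture is of the moment at which its call begins. There is no depth.
- robot.job_done(): hands the job in, once; it reports no verdict.
The state is a dict: "time_s": time; "qpos": joint angles; "joint_velocities": joint speeds; "joint_torque": joint torques, N m; "position": TCP position; "orientation": TCP orientation; "contact_force": force on the tool from outside, world axes, zero at the start; "ft_torque": the same for the moment, N m; "gripper_width": finger opening in m.
Only numpy, scipy, OpenCV 4.12 (cv2) and the standard library are available. Lean on these libraries where they do the work, as an engineer would, in place of code of your own. Each camera call takes 0.05 s, during which the arm holds its last target.

TASK

Put this stack of groceries away: take it apart from the top down, one thing at a time, and set each straight into the low white tray of its own shape (slim carton in the slim tray, round tin in the round one, square tin in the square one, and last the wide carton in the wide one), flat on the tray's floor and the right way up. Set everything down gently without dropping or toppling anything, and leave the canister and the jar where they are.

Things in the scene. Friction and masses are not known exactly. Their poses are not given: they have to be found in the camera images.
- slim_carton: Slim cardboard carton, 124 mm long (its x axis), 26 mm wide (y), 40 mm high, about 90 g. At the start it lies on top of the stack, bridging the two tins, its underside 89 mm above the work surface, its long axis roughly along that of the wide carton. Origin: centre of its underside, z up. 
- round_tin: Round steel tin with paper label, 54 mm in diameter, 45 mm high, about 200 g. At the start it stands on the wide carton, on one half of its length, about 42 mm from the middle (which half varies), next to the square tin with a gap of about 32 mm; the slim carton lies across both. Origin: centre of its underside, z up. 
- square_tin: Square steel tin with paper label, 50 x 50 mm, 45 mm high, about 200 g, sides along its x and y axes. At the start it stands on the other half of the wide carton, sides roughly parallel to the carton's. Origin: centre of its underside, z up. 
- wide_carton: Wide cardboard carton, 170 mm long (x), 66 mm wide (y), 44 mm high, about 280 g; bottom of the stack, lying on the work surface. Origin: centre of its underside, z up. 
- slim_tray: Low white plastic tray, long and slim, fixed to the work surface: outside 154 mm (x) by 54 mm (y), inside 146 x 46 mm; floor 4 mm thick, lip's top 12 mm above the work surface. Origin: centre of its underside, on the work surface. Place of the slim carton.
- round_tray: Low white plastic round tray, fixed: 84 mm outside diameter, 76 mm inside; floor 4 mm thick, lip 12 mm above the work surface. Origin: centre of its underside. Place of the round tin.
- square_tray: Low white plastic square tray, fixed: outside 80 x 80 mm, inside 72 x 72 mm, sides along its x and y; floor 4 mm thick, lip 12 mm above the work surface. Origin: centre of its underside. Place of the square tin.
- wide_tray: Low white plastic tray, long and wide, fixed: outside 198 mm (x) by 94 mm (y), inside 190 x 86 mm; floor 4 mm thick, lip 12 mm above the work surface. Origin: centre of its underside. Place of the wide carton.
- canister: Bystander: tall clear canister of cereal with a blue lid, 94 x 74 mm, 190 mm high, loose, at the left edge of the work. Origin: centre of its underside. Leave it alone.
- jar: Bystander: amber glass jar with a red lid, 72 mm in diameter, 100 mm high, loose, at the right edge of the work. Origin: centre of its underside. Leave it alone.
Things that resemble listed ones, but are neither listed nor needed, are in the scene too. What is shaped like the slim_carton but turquoise or yellow is not meant.

How it is judged:
By the outcome, as a careful person would: the job done as asked, in the order asked, and still so for the second after the job is handed in, with the robot touching nothing.
It also fails if it takes over 115 s, if anything falls off the work surface, if the arm or the gripper's body presses on something with over 40 N, if the wrist force passes 120 N, or if a joint passes its speed limit or range.

## Working session

There is one attempt and no reset: what is moved stays moved. The work goes in short steps, Python scripts to look and compute and a shell command to move; the robot and the scene stay as the last step left them, time stands still between calls to the robot, and variables do not carry over. Pictures are saved under pics/ and viewed, and the job is handed in when it is done.

```bash
ls; mkdir -p pics
python3 - <<'E'
from plant import robot, imaging
import cv2
print(robot.state(), robot.tip_reach)
for n in ["scene","top","wrist"]:
    c=imaging.read_camera(n); cv2.imwrite(f"pics/{n}0.png",c["image"][:,:,::-1]); print(n,c["intrinsics"].tolist(),c["pose"].round(4).tolist(),[k for k in c])
E
```

```text
pics
{'time_s': 0.0, 'qpos': array([-1.37548172e+00,  4.94185167e-01,  1.34617435e+00,  6.64170202e-07,
        1.30245793e+00, -9.54739113e-02]), 'joint_velocities': array([ 1.73264622e-03,  9.04407445e-06,  2.59325059e-04, -8.43083962e-04,
        9.97501054e-04, -1.77574370e-03]), 'joint_torque': array([-1.86323421e-03, -8.82165384e+01, -3.83872175e+01, -2.59379221e-04,
        9.90546512e-03,  5.08516348e-05]), 'position': array([ 0.17914367, -0.59841427,  0.24968435]), 'orientation': array([ 9.89448689e-01,  1.44882426e-01, -3.02385931e-05, -6.11649380e-04]), 'contact_force': array([ 0.28188153, -0.24959222, -0.60951741]), 'ft_torque': array([0.02130137, 0.02963705, 0.00592807]), 'gripper_width': 0.08537971688090339} 0.019
scene [[532.2909345173998, 0.0, 329.6798364165662], [0.0, 532.2909345173998, 240.15270719893698], [0.0, 0.0, 1.0]] [[0.5295, -0.6691, 0.5215, 1.1542], [0.8481, 0.4056, -0.3408, -0.4747], [0.0165, 0.6228, 0.7822, 1.1418], [0.0, 0.0, 0.0, 1.0]] ['image', 'intrinsics', 'pose']
top [[570.4668356731883, 0.0, 319.0117356997077], [0.0, 570.4668356731883, 233.05560365940272], [0.0, 0.0, 1.0]] [[0.026, 0.9945, -0.1012, 0.3085], [-0.9996, 0.0246, -0.0148, -0.0077], [-0.0122, 0.1016, 0.9948, 1.4818], [0.0, 0.0, 0.0, 1.0]] ['image', 'intrinsics', 'pose']
wrist [[386.68558367866297, 0.0, 312.52660303290116], [0.0, 386.68558367866297, 242.58074503913326], [0.0, 0.0, 1.0]] [[0.2886, 0.9232, 0.2538, 0.2431], [-0.9575, 0.2787, 0.0748, -0.58], [-0.0017, -0.2646, 0.9644, 0.3734], [0.0, 0.0, 0.0, 1.0]] ['image', 'intrinsics', 'pose']
```

View pics/scene0.png

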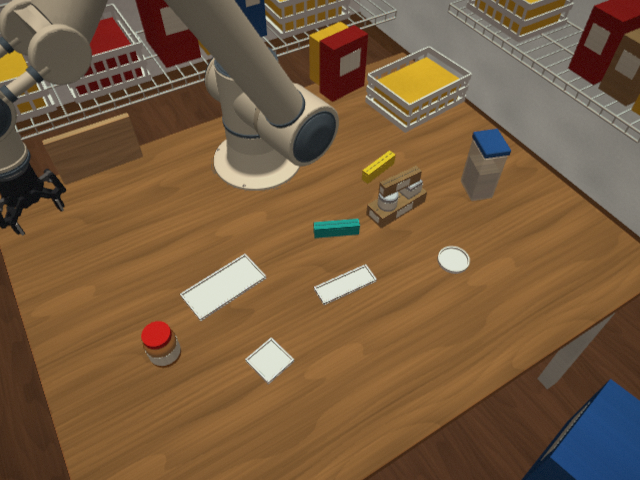

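View pics/top0.png

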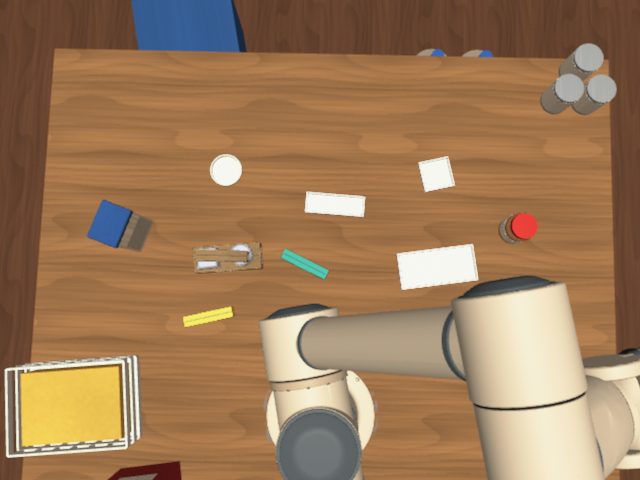

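View pics/wrist0.png

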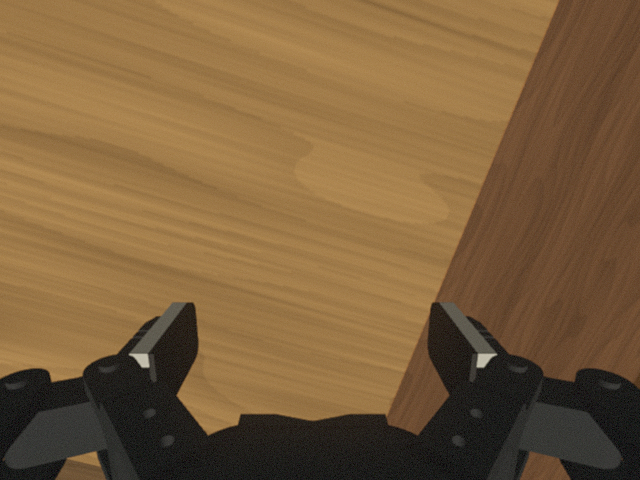

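The scene view shows the stack at about (398,195), with the canister to its right and a turquoise box at (336,228). In the top view, the stack is at (228,257). The trays there are wide (437,267), slim (335,205), square (436,174) and round (226,170), and the turquoise decoy is at (305,263).

```bash
cat > h.py <<'E'
import numpy as np, cv2
from plant import robot, imaging
def rays(c,px):
    px=np.asarray(px,float).reshape(-1,2); K=c["intrinsics"]; P=c["pose"]
    d=np.c_[(px[:,0]-K[0,2])/K[0,0],-(px[:,1]-K[1,2])/K[1,1],-np.ones(len(px))]
    return P[:3,3], d@P[:3,:3].T
def plane(c,px,z):
    o,d=rays(c,px); return o+d*((z-o[2])/d[:,2])[:,None]
def proj(c,pt):
    P=c["pose"];K=c["intrinsics"]; q=(np.atleast_2d(pt)-P[:3,3])@P[:3,:3]
    return np.c_[K[0,2]+K[0,0]*q[:,0]/-q[:,2],K[1,2]-K[1,1]*q[:,1]/-q[:,2]]
def rect(c,cnt,z):
    p=plane(c,cnt.reshape(-1,2),z)[:,:2]*1000
    (cx,cy),(w,h),a=cv2.minAreaRect(p.astype(np.float32))
    if w<h: w,h,a=h,w,a+90
    return round(cx,1),round(cy,1),round(w,1),round(h,1),round((a+90)%180-90,1)
def snap(n,f):
    c=imaging.read_camera(n); cv2.imwrite("pics/"+f,c["image"][:,:,::-1]); return c
def crop(c,x0,y0,x1,y1,s,f):
    cv2.imwrite("pics/"+f,cv2.resize(c["image"][y0:y1,x0:x1,::-1],None,fx=s,fy=s,interpolation=cv2.INTER_CUBIC))
def comps(m,amin=100):
    n,_,st,ce=cv2.connectedComponentsWithStats(m.astype(np.uint8))
    out=[]
    cs,_=cv2.findContours(m.astype(np.uint8),cv2.RETR_EXTERNAL,cv2.CHAIN_APPROX_NONE)
    return [k for k in cs if cv2.contourArea(k)>amin]
E
python3 - <<'E'
from h import *
for n in ["top","scene"]:
    c=imaging.read_camera(n); im=c["image"]; hsv=cv2.cvtColor(im,cv2.COLOR_RGB2HSV)
    m=(hsv[...,1]<45)&(hsv[...,2]>165)
    for k in comps(m,150):
        x,y,w,h=cv2.boundingRect(k)
        if n=="scene" and y<230: continue
        print(n,(x+w//2,y+h//2),cv2.contourArea(k),rect(c,k,.012))
    for nm,lo,hi in [("turq",80,95),("yel",24,32)]:
        for k in comps((hsv[...,0]>=lo)&(hsv[...,0]<=hi)&(hsv[...,1]>150),100):
            print(n,nm,cv2.boundingRect(k),rect(c,k,.04))
    if n=="top": crop(c,70,180,330,340,3,"t1.png")
    else: crop(c,350,120,520,240,4.5,"s1.png")
E
```

```text
top (550, 443) 2023.0 (-55.6, -574.5, 176.3, 79.0, 10.0)
top (273, 417) 219.5 (-9.3, 121.2, 107.5, 22.3, 10.3)
top (310, 397) 316.0 (43.1, 26.4, 52.5, 43.3, -79.1)
top (360, 408) 661.0 (25.8, -106.1, 176.8, 45.9, 14.7)
top (619, 372) 177.0 (125.7, -748.5, 50.9, 26.8, -77.4)
top (70, 407) 11069.0 (3.8, 634.7, 324.0, 229.0, -84.3)
top (136, 397) 213.5 (32.6, 464.7, 205.4, 9.4, 5.7)
top (300, 347) 703.0 (169.0, 52.1, 156.7, 63.5, 13.3)
top (531, 348) 3534.0 (180.9, -528.2, 278.9, 88.5, 11.6)
top (437, 267) 2749.0 (379.9, -291.0, 198.9, 94.8, -81.2)
top (335, 204) 1158.0 (535.8, -24.2, 154.5, 54.9, 86.9)
top (436, 174) 884.0 (621.8, -287.5, 80.8, 80.6, -76.7)
top (226, 170) 743.5 (619.1, 263.3, 81.8, 81.4, -42.8)
top (602, 88) 546.5 (861.8, -722.1, 71.3, 70.9, -88.8)
top (569, 88) 542.5 (861.4, -636.8, 69.0, 68.4, -0.9)
top (589, 57) 528.5 (947.6, -690.0, 71.5, 69.0, -88.8)
top yel (23, 432, 31, 13) (-70.3, 693.3, 75.0, 24.9, -82.8)
scene (269, 360) 1063.5 (625.0, -285.9, 79.8, 79.6, 13.4)
scene (345, 284) 916.0 (538.7, -22.5, 153.6, 55.8, 86.5)
scene (222, 286) 2279.0 (381.8, -289.6, 198.0, 94.8, -81.4)
scene (453, 259) 497.5 (622.8, 264.8, 80.6, 79.2, -41.2)
scene turq (314, 219, 46, 18) (392.9, 44.5, 122.8, 51.9, 65.1)
scene yel (363, 151, 32, 24) (244.0, 291.4, 123.9, 31.9, -74.5)
```

View pics/t1.png

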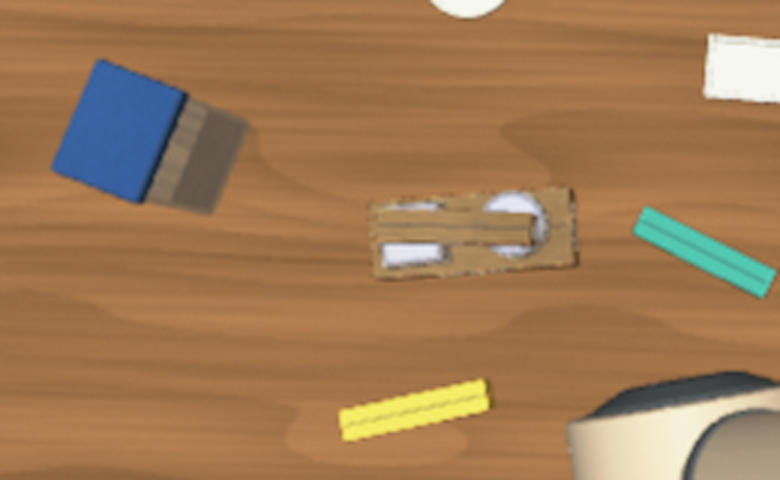

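View pics/s1.png

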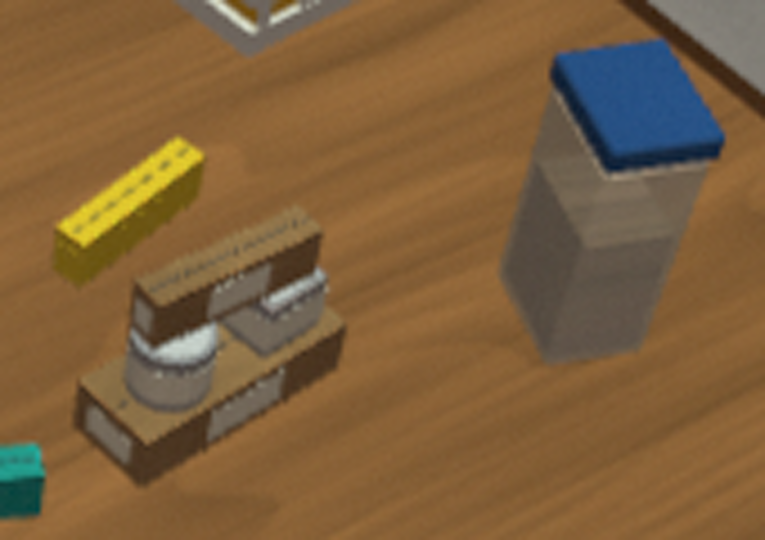

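Run:
```python
from h import *
c=imaging.read_camera("top"); s=imaging.read_camera("scene")
t=lambda a:np.array(a)/3.+[70,180]-0.33
u=lambda a:np.array(a)/4.5+[350,120]-0.4
def show(n,c,px,z):
    p=plane(c,px,z)[:,:2]*1000; cen=p.mean(0); 
    (cx,cy),sz,a=cv2.minAreaRect(p.astype(np.float32)); print(n,cen.round(1),np.round(sz,1),round(a,1)); print(p.round(0).tolist())
show("slim top",c,t([(376,210),(378,240),(530,244),(532,213)]),.129)
show("wide top",c,t([(370,203),(572,187),(578,265),(376,280)]),.044)
show("slim scene",s,u([(133,281),(298,206),(322,235),(153,307)]),.129)
show("wide scene",s,u([(80,384),(141,442),(346,325),(322,305)]),.044)
# fingertip in tool frame
from scipy.spatial.transform import Rotation as R
w=imaging.read_camera("wrist"); st=robot.state(); T=R.from_quat(st["orientation"]); 
o,d=rays(w,[(185,303),(195,303),(432,303),(442,303),(133,355),(496,355)])
o=T.inv().apply(o-st["position"]); d=T.inv().apply(d); print("cam in tool",o.round(4))
for k in range(6):
  for hw in(.0427,):
    sg=np.sign(d[k,1]); q=o+d[k]*((sg*hw-o[1])/d[k,1]); print(k,q.round(4))
print(T.as_matrix().round(3))
```

```text
slim top [387.4 244.2] [ 24.6 124.2] 0.3
[[399.0, 307.0], [375.0, 304.0], [375.0, 183.0], [400.0, 183.0]]
wide top [386.9 242.9] [ 66.  171.8] 6.0
[[411.0, 332.0], [428.0, 162.0], [363.0, 154.0], [346.0, 324.0]]
slim scene [391.9 245.1] [125.3  27.7] 88.3
[[379.0, 185.0], [379.0, 308.0], [406.0, 305.0], [403.0, 182.0]]
wide scene [402.3 247.3] [ 58.6 169.4] 4.3
[[370.0, 160.0], [429.0, 165.0], [416.0, 333.0], [394.0, 331.0]]
cam in tool [ 0.0666  0.0006 -0.1235]
0 [ 0.012  -0.0427 -0.0025]
1 [ 0.0074 -0.0427  0.0078]
2 [0.0101 0.0427 0.0023]
3 [ 0.0144  0.0427 -0.0074]
4 [ 0.0157 -0.0427 -0.0408]
5 [ 0.0183  0.0427 -0.0448]
[[ 0.958  0.287 -0.   ]
 [ 0.287 -0.958  0.   ]
 [ 0.    -0.    -1.   ]]
```

The wrist view shows only bare table and the open fingertips, around row 303. By ray casting, the tips stand about 6 mm ahead of the TCP when open, which matches 19 mm less the 13 mm swing. The slim carton's centre is near (389, 244.5). I'm moving above the stack, going around the base.

```bash
python3 -m creep '{"delta_pos":[[60,60,20],[120,120,40],[170,180,60],[220,240,60],[260,290,60],[270,350,60],[270,410,60],[270,470,60],[270,530,60],[270,590,60]],"rot":[[0,0,0.12],[0,0,0.24],[0,0,0.4],[0,0,0.56],[0,0,0.72],[0,0,0.88],[0,0,1.04],[0,0,1.2],[0,0,1.279],[0,0,1.279]]}' 1 && python3 -m creep '{"delta_pos":[[-30,60,-10],[-50,120,-20],[-55,180,-30],[-59,230,-40],[-59,240,-40],[-59,240,-40],[-59,240,-40]],"rot":[[0,0,0],[0,0,0],[0,0,0],[0,0,0],[0,0,0],[0,0,0],[0,0,0]]}'
python3 - <<'E'
from h import *
c=snap("wrist","w2.png"); t=snap("top","t2.png"); print(c["pose"].round(4).tolist())
E
```

```text
time_s: 1.65
position: [0.4468, -0.068, 0.3103]
orientation: [0.707, 0.707, 0.0, 0.0]
contact_force: [0.6, -0.3, 0.3]
gripper_width: 0.0854
time_s: 2.52
position: [0.3881, 0.1691, 0.2703]
orientation: [0.708, 0.706, 0.0, 0.0]
contact_force: [-0.1, -0.0, 0.6]
gripper_width: 0.0853
[[1.0, 0.0004, -0.0008, 0.3879], [-0.0002, 0.9643, 0.2648, 0.2355], [0.0009, -0.2648, 0.9643, 0.3939], [0.0, 0.0, 0.0, 1.0]]
```

View pics/w2.png

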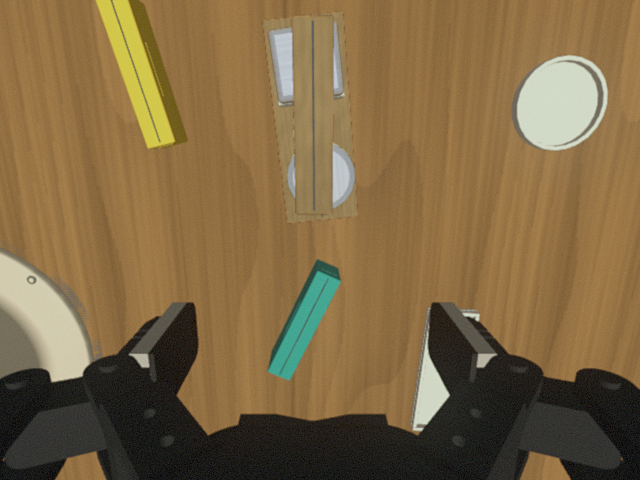

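Wrist view: the slim carton's top has corners near (294,16), (332,16), (333,213) and (296,213). The square tin is at the far (+y) end, around (305,65). The round tin is near (321,176).

Run:
```python
from h import *
c=imaging.read_camera("wrist"); crop(c,240,0,380,240,2.5,"w2c.png")
def show(n,c,px,z):
    p=plane(c,px,z)[:,:2]*1000; (cx,cy),sz,a=cv2.minAreaRect(p.astype(np.float32)); print(n,round(cx,1),round(cy,1),np.round(sz,1),round(a,1)); print(p.round(0).tolist())
show("slim",c,[(294,16),(332,16),(333,213),(296,213)],.129)
show("wide",c,[(264,18),(343,13),(356,216),(289,222)],.044)
show("round edges",c,[(288,176),(355,176),(321,209)],.089)
show("sq",c,[(269,31),(280,105),(344,98)],.089)
```

```text
slim 389.6 245.3 [122.4  25.7] 89.9
[[377.0, 307.0], [400.0, 307.0], [402.0, 184.0], [377.0, 184.0]]
wide 388.7 246.4 [ 63.9 169.7] 5.2
[[349.0, 328.0], [413.0, 332.0], [428.0, 165.0], [366.0, 159.0]]
round edges 395.2 192.6 [26.1 52.3] 89.9
[[369.0, 206.0], [421.0, 206.0], [395.0, 180.0]]
sq 373.6 272.2 [34.1 70.4] 50.4
[[357.0, 308.0], [364.0, 258.0], [412.0, 263.0]]
```

View pics/w2c.png

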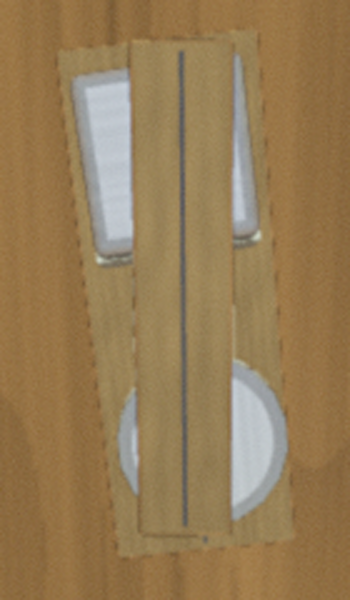

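```bash
python3 -m creep '{"delta_pos":[[1,40,-40],[1,76,-80],[1,76,-110],[1,76,-130],[1,76,-145],[1,76,-153],[1,76,-153],[1,76,-153]],"rot":[[0,0,0],[0,0,0],[0,0,0],[0,0,0],[0,0,0],[0,0,0],[0,0,0],[0,0,0]]}' 0.1
python3 - <<'E'
from h import *
snap("wrist","w3.png")
E
```

```text
time_s: 3.68
position: [0.3892, 0.246, 0.1176]
orientation: [0.708, 0.707, 0.0, 0.0]
contact_force: [0.4, 0.3, -0.3]
gripper_width: 0.047
```

View pics/w3.png

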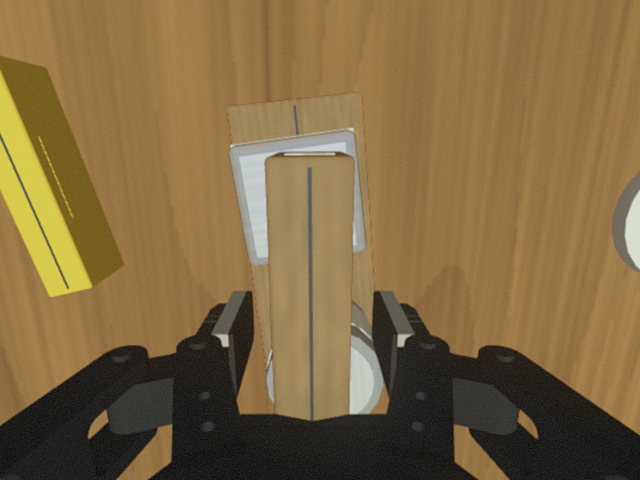

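The carton sits centred between the pads: its midline is at column 311 and the pads are at about 240 and 385. I'm closing and lifting.

```bash
python3 - <<'E'
from h import *
c=imaging.read_camera("wrist")
for px,z in(([(231,147),(354,129),(366,251),(250,265)],.089),([(268,155),(353,154)],.129)):
    p=plane(c,px,z)[:,:2]*1000; print(p.round(1).tolist(),cv2.minAreaRect(p.astype(np.float32)))
E
python3 -m creep '{"delta_pos":[[0,0,0],[0,0,0],[0,0,0],[0,0,0],[0,0,0],[0,0,0]],"rot":[[0,0,0],[0,0,0],[0,0,0],[0,0,0],[0,0,0],[0,0,0]]}' -1
python3 -m creep '{"delta_pos":[[0,0,3],[0,0,10],[0,0,20],[0,0,40],[0,0,70],[0,0,70]],"rot":[[0,0,0],[0,0,0],[0,0,0],[0,0,0],[0,0,0],[0,0,0]]}'
python3 - <<'E'
from h import *
snap("wrist","w4.png")
E
```

```text
[[357.9, 308.7], [404.7, 315.3], [411.0, 267.2], [363.1, 261.1]] ((383.9493103027344, 288.0987854003906), (48.28056716918945, 48.506439208984375), 7.496945381164551)
[[376.4, 307.5], [400.5, 307.8]] ((388.41607666015625, 307.615234375), (24.08643341064453, 0.0), -179.3038787841797)
time_s: 4.53
position: [0.3889, 0.2461, 0.1175]
orientation: [0.707, 0.707, 0.0, 0.0]
contact_force: [-2.7, -0.6, 7.9]
gripper_width: 0.0254
time_s: 5.28
position: [0.3898, 0.2466, 0.1893]
orientation: [0.707, 0.707, 0.002, 0.001]
contact_force: [0.5, 0.2, -1.8]
gripper_width: 0.025
```

View pics/w4.png

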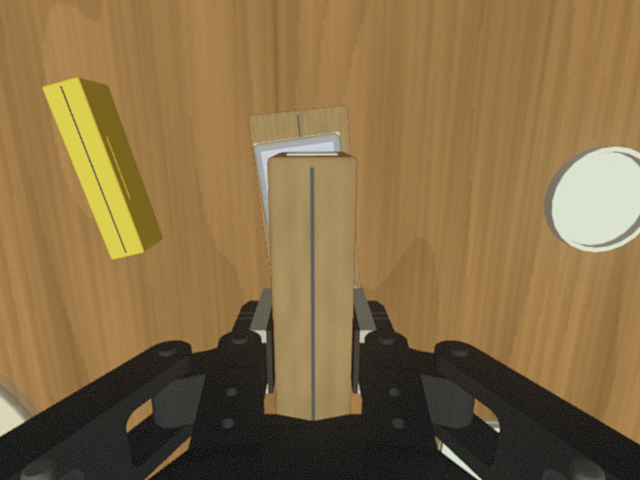

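Held: the gripper is 25 mm open and the carton is level. Next I carry it to the slim tray at (537, -23), turned by -3.3°.

```bash
python3 -m creep '{"delta_pos":[[15,-27,5],[40,-75,5],[65,-120,5],[90,-165,5],[115,-210,5],[135,-248,0],[148,-269,-20],[148,-269,-60],[148,-269,-90],[148,-269,-110]],"rot":[[0,0,0],[0,0,-0.02],[0,0,-0.04],[0,0,-0.058],[0,0,-0.058],[0,0,-0.058],[0,0,-0.058],[0,0,-0.058],[0,0,-0.058],[0,0,-0.058]]}';  python3 -m creep '{"delta_pos":[[0,0,0],[0,0,0]],"rot":[[0,0,0],[0,0,0]]}';python3 - <<'E'
from h import *
snap("wrist","w5.png");c=snap("scene","s5.png"); crop(c,290,190,430,330,4,"s5c.png")
E
```

```text
time_s: 6.58
position: [0.5357, -0.0229, 0.0749]
orientation: [0.728, 0.686, -0.001, -0.001]
contact_force: [-0.8, -0.3, -1.3]
gripper_width: 0.0249
time_s: 6.82
position: [0.5369, -0.0229, 0.0775]
orientation: [0.728, 0.686, 0.0, 0.0]
contact_force: [-0.8, -0.2, -0.8]
gripper_width: 0.0255
```

View pics/w5.png

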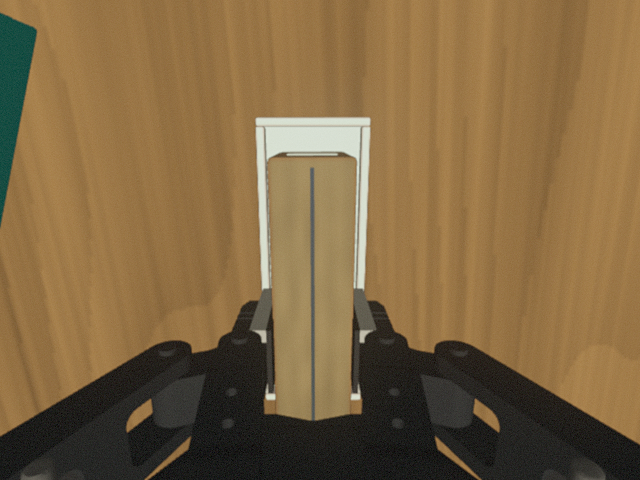

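View pics/s5c.png

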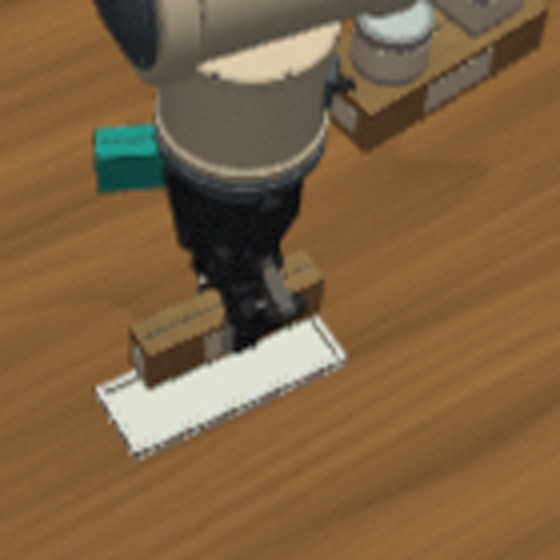

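The wrist view shows the carton centred over the tray (carton columns 268-356, tray columns 257-370) and parallel to it. Lowering slowly.

```bash
python3 -m creep '{"delta_pos":[[0,0,-12],[0,0,-24],[0,0,-32],[0,0,-38],[0,0,-41],[0,0,-43],[0,0,-43],[0,0,-43]],"rot":[[0,0,0],[0,0,0],[0,0,0],[0,0,0],[0,0,0],[0,0,0],[0,0,0],[0,0,0]]}';  python3 -m creep '{"delta_pos":[[0,0,-0.5],[0,0,-1],[0,0,-1.5],[0,0,-1.5]],"rot":[[0,0,0],[0,0,0],[0,0,0],[0,0,0]]}'
```

```text
time_s: 7.92
position: [0.5369, -0.0229, 0.0343]
orientation: [0.728, 0.686, 0.0, 0.0]
contact_force: [0.3, -0.1, -1.5]
gripper_width: 0.0253
time_s: 8.43
position: [0.5369, -0.0229, 0.0326]
orientation: [0.728, 0.686, 0.0, 0.0]
contact_force: [-0.8, -0.7, 0.1]
gripper_width: 0.0252
```

```bash
python3 -m creep '{"delta_pos":[[0,0,-0.5],[0,0,-1],[0,0,-1]],"rot":[[0,0,0],[0,0,0],[0,0,0]]}'; python3 -c "
from plant import robot
print(robot.state()['contact_force'],robot.state()['position'])"
```

```text
time_s: 8.8
position: [0.5368, -0.0229, 0.0325]
orientation: [0.728, 0.686, 0.0, 0.0]
contact_force: [-6.2, 2.2, 23.0]
gripper_width: 0.0252
[-6.1923542   2.18823915 23.00448832] [ 0.53684347 -0.02293145  0.0325463 ]
```

Contact with the tray floor. I'll ease the press, open and retreat.

```bash
python3 -m creep '{"delta_pos":[[0,0,0.8],[0,0,0.8]],"rot":[[0,0,0],[0,0,0]]}';  python3 -m creep '{"delta_pos":[[0,0,0],[0,0,0],[0,0,0],[0,0,0]],"rot":[[0,0,0],[0,0,0],[0,0,0],[0,0,0]]}' 0; python3 -m creep '{"delta_pos":[[0,0,10],[0,0,30],[0,0,60],[0,0,110],[0,0,160],[0,0,160]],"rot":[[0,0,0],[0,0,0],[0,0,0],[0,0,0],[0,0,0],[0,0,0]]}'
python3 - <<'E'
from h import *
snap("wrist","w6.png")
E
```

```text
time_s: 9.05
position: [0.5369, -0.0229, 0.0326]
orientation: [0.728, 0.686, 0.0, 0.0]
contact_force: [-2.0, 0.3, 7.2]
gripper_width: 0.0253
time_s: 9.55
position: [0.5368, -0.023, 0.0323]
orientation: [0.728, 0.686, -0.0, -0.0]
contact_force: [-0.4, -0.5, -0.5]
gripper_width: 0.0425
time_s: 10.3
position: [0.5386, -0.0231, 0.1966]
orientation: [0.728, 0.686, 0.002, 0.003]
contact_force: [-0.1, -0.9, -1.1]
gripper_width: 0.0429
```

View pics/w6.png

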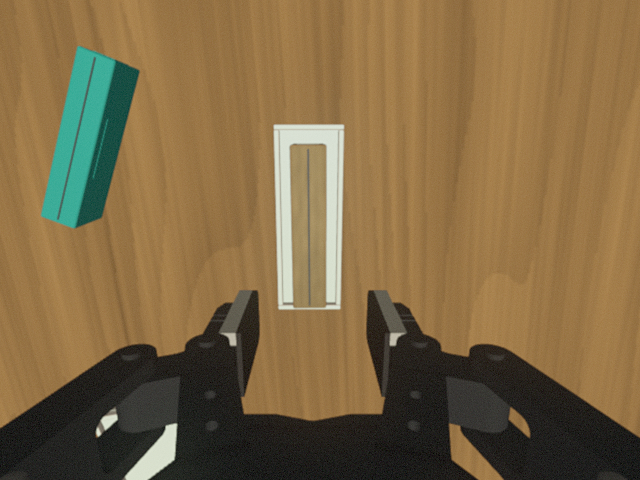

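The slim carton lies flat inside its tray (carton columns 290-326, tray 274-343, rows 125-308). Next is the round tin.

```bash
python3 -m creep '{"delta_pos":[[-40,55,0],[-80,110,0],[-120,155,0],[-142,183,0],[-142,183,0],[-142,183,0]],"rot":[[0,0,0.05],[0,0,0.1],[0,0,0.145],[0,0,0.145],[0,0,0.145],[0,0,0.145]]}' 1
python3 - <<'E'
from h import *
c=snap("wrist","w7.png"); 
hsv=cv2.cvtColor(c["image"],cv2.COLOR_RGB2HSV)
m=(hsv[...,1]<50)&(hsv[...,2]>120)
for k in comps(m,300):
    x,y,w,h=cv2.boundingRect(k)
    if y<300: print((x,y,w,h),cv2.contourArea(k),rect(c,k,.089),rect(c,k,.012))
E
```

```text
time_s: 11.1
position: [0.3948, 0.1599, 0.192]
orientation: [0.676, 0.737, -0.0, -0.0]
contact_force: [0.6, 0.5, -0.3]
gripper_width: 0.0849
(274, 127, 91, 94) 6536.5 (394.3, 205.0, 53.3, 52.2, -82.9) (396.2, 197.9, 71.5, 70.0, -82.9)
(570, 51, 70, 118) 6547.5 (549.9, 251.1, 62.3, 37.8, -72.3) (604.6, 259.6, 83.5, 50.7, -72.3)
(266, 0, 95, 74) 6435.5 (385.0, 277.3, 48.8, 35.4, 6.9) (383.7, 294.6, 65.3, 47.5, 6.9)
```

View pics/w7.png

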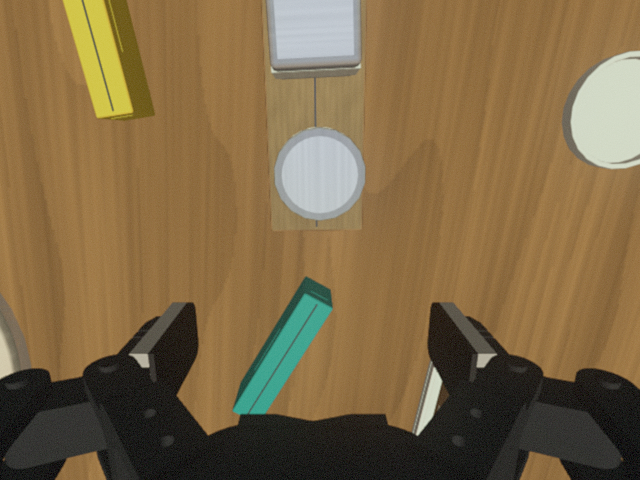

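The round tin's centre is at (319,173), which gives (394.3, 205.0) and a measured diameter of about 53 mm. Descending onto it.

```bash
python3 -m creep '{"delta_pos":[[0,25,-20],[0,45,-50],[0,45,-80],[0,45,-100],[0,45,-115],[0,45,-124],[0,45,-124],[0,45,-124]],"rot":[[0,0,0],[0,0,0],[0,0,0],[0,0,0],[0,0,0],[0,0,0],[0,0,0],[0,0,0]]}'; python3 -m creep '{"delta_pos":[[0,0,0],[0,0,0],[0,0,0],[0,0,0],[0,0,0]],"rot":[[0,0,0],[0,0,0],[0,0,0],[0,0,0],[0,0,0]]}' -1;  python3 -m creep '{"delta_pos":[[0,0,3],[0,0,10],[0,0,20],[0,0,40],[0,0,80],[0,0,80]],"rot":[[0,0,0],[0,0,0],[0,0,0],[0,0,0],[0,0,0],[0,0,0]]}'
python3 - <<'E'
from h import *
snap("wrist","w8.png")
E
```

```text
time_s: 12.15
position: [0.3952, 0.205, 0.0687]
orientation: [0.676, 0.737, 0.0, 0.0]
contact_force: [-0.9, 0.8, -0.2]
gripper_width: 0.0851
time_s: 12.78
position: [0.3949, 0.2052, 0.0691]
orientation: [0.676, 0.737, 0.0, 0.0]
contact_force: [-2.4, -1.2, 17.2]
gripper_width: 0.0528
time_s: 13.52
position: [0.3961, 0.2056, 0.1509]
orientation: [0.676, 0.737, 0.002, 0.001]
contact_force: [-0.2, -0.1, -3.4]
gripper_width: 0.0526
```

View pics/w8.png

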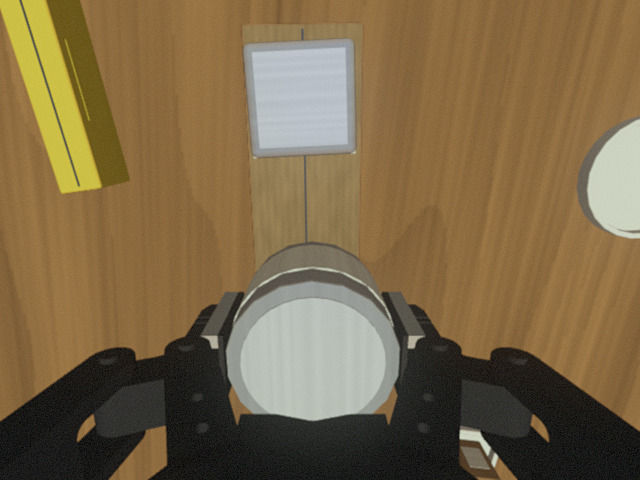

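The round tin is held upright. Carrying it to the round tray at (621, 264).

```bash
python3 - <<'E'
from h import *
c=imaging.read_camera("wrist");hsv=cv2.cvtColor(c["image"],cv2.COLOR_RGB2HSV)
m=(hsv[...,1]<50)&(hsv[...,2]>120)
for k in comps(m,300):
    x,y,w,h=cv2.boundingRect(k)
    if y<230: print((x,y,w,h),rect(c,k,.089),rect(c,k,.012))
E
python3 -m creep '{"delta_pos":[[20,5,8],[60,16,10],[110,29,10],[160,42,10],[195,51,5],[220,58,-10],[226,59,-35],[226,59,-60],[226,59,-75],[226,59,-75]],"rot":[[0,0,0],[0,0,0],[0,0,0],[0,0,0],[0,0,0],[0,0,0],[0,0,0],[0,0,0],[0,0,0],[0,0,0]]}';  python3 -m creep '{"delta_pos":[[0,0,0],[0,0,0]],"rot":[[0,0,0],[0,0,0]]}';python3 - <<'E'
from h import *
snap("wrist","w9.png");c=snap("scene","s9.png"); crop(c,390,180,530,300,4,"s9c.png")
E
```

```text
(590, 119, 50, 120) (534.7, 261.5, 57.5, 23.0, -72.4) (595.7, 257.3, 81.5, 32.6, -72.4)
(244, 37, 114, 121) (383.7, 287.3, 48.8, 48.7, -82.2) (381.5, 294.0, 69.1, 69.1, -82.2)
time_s: 14.88
position: [0.6198, 0.2637, 0.0717]
orientation: [0.676, 0.737, -0.001, -0.001]
contact_force: [-0.4, -0.0, -1.7]
gripper_width: 0.0525
time_s: 15.12
position: [0.6213, 0.2643, 0.0744]
orientation: [0.676, 0.737, 0.001, 0.0]
contact_force: [-0.1, 0.1, -2.5]
gripper_width: 0.0528
```

View pics/w9.png

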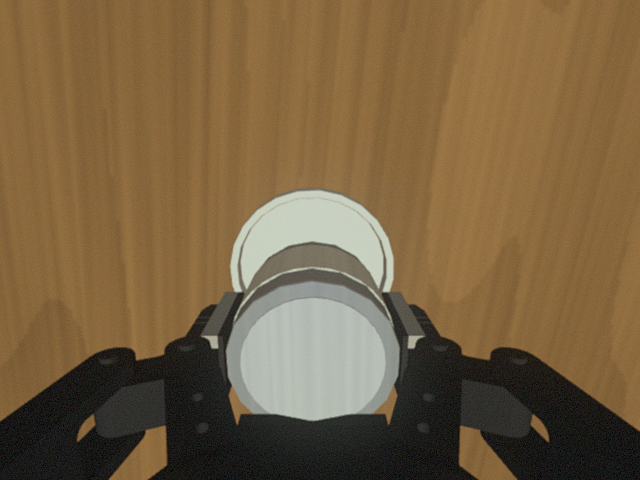

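View pics/s9c.png

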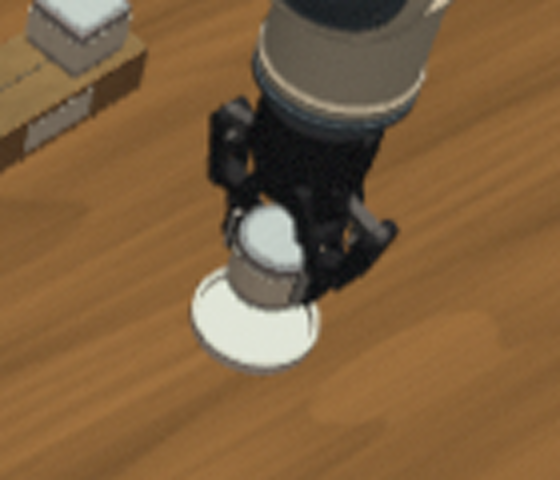

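The tin is centred over the round tray (columns 231-394 against the tin's 228-400, which is closer to the camera). Lowering.

```bash
python3 - <<'E'
from h import *
c=imaging.read_camera("wrist"); print(plane(c,[(313,189),(231,262),(394,262)],.012).round(4).tolist(), plane(c,[(228,360),(400,360)],.0744+.0205).round(4).tolist())
E
python3 -m creep '{"delta_pos":[[0,0,-12],[0,0,-24],[0,0,-32],[0,0,-38],[0,0,-41],[0,0,-42],[0,0,-42],[0,0,-42]],"rot":[[0,0,0],[0,0,0],[0,0,0],[0,0,0],[0,0,0],[0,0,0],[0,0,0],[0,0,0]]}';  python3 -m creep '{"delta_pos":[[0,0,-0.5],[0,0,-1],[0,0,-1]],"rot":[[0,0,0],[0,0,0],[0,0,0]]}'
```

```text
[[0.6176, 0.3062, 0.012], [0.5796, 0.2659, 0.012], [0.6616, 0.2731, 0.012]] [[0.5955, 0.2636, 0.0949], [0.647, 0.268, 0.0949]]
time_s: 16.27
position: [0.621, 0.2641, 0.0317]
orientation: [0.676, 0.737, 0.0, 0.0]
contact_force: [-0.5, 0.6, -2.3]
gripper_width: 0.0526
time_s: 16.65
position: [0.6208, 0.2641, 0.0304]
orientation: [0.676, 0.737, -0.0, -0.0]
contact_force: [0.2, -0.5, -2.2]
gripper_width: 0.053
```

```bash
python3 -m creep '{"delta_pos":[[0,0,-0.5],[0,0,-1],[0,0,-1]],"rot":[[0,0,0],[0,0,0],[0,0,0]]}'
```

```text
time_s: 17.02
position: [0.6208, 0.2641, 0.0293]
orientation: [0.676, 0.737, -0.0, -0.0]
contact_force: [-0.2, -0.1, -3.3]
gripper_width: 0.0527
```

```bash
python3 -m creep '{"delta_pos":[[0,0,-0.4],[0,0,-0.8],[0,0,-0.8]],"rot":[[0,0,0],[0,0,0],[0,0,0]]}'
```

```text
time_s: 17.4
position: [0.6208, 0.2641, 0.0292]
orientation: [0.676, 0.737, 0.0, 0.0]
contact_force: [-3.2, -1.6, 7.1]
gripper_width: 0.0529
```

```bash
python3 -m creep '{"delta_pos":[[0,0,0.2],[0,0,0.2],[0,0,0.2],[0,0,0.2],[0,0,0.2]],"rot":[[0,0,0],[0,0,0],[0,0,0],[0,0,0],[0,0,0]]}' 1; python3 -m creep '{"delta_pos":[[0,0,10],[0,0,30],[0,0,60],[0,0,110],[0,0,160],[0,0,160]],"rot":[[0,0,0],[0,0,0],[0,0,0],[0,0,0],[0,0,0],[0,0,0]]}'
python3 - <<'E'
from h import *
snap("wrist","w10.png")
E
```

```text
time_s: 18.02
position: [0.6209, 0.264, 0.0288]
orientation: [0.676, 0.737, 0.0, 0.0]
contact_force: [0.7, 0.2, 0.1]
gripper_width: 0.0856
time_s: 18.77
position: [0.6229, 0.2648, 0.1949]
orientation: [0.676, 0.737, 0.004, 0.002]
contact_force: [0.1, -0.0, -0.6]
gripper_width: 0.0855
```

View pics/w10.png

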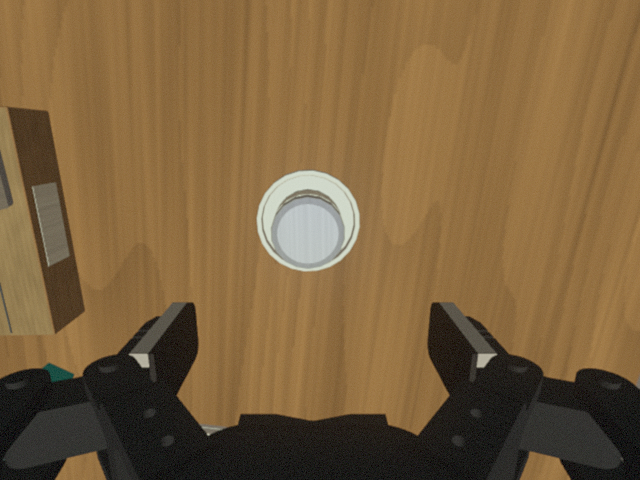

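The round tin stands upright inside its tray (tin at (308,232), tray at (308,221)). The square tin is at (384, 288) with a yaw of 7.5°, and two measurements agree on that.

```bash
python3 -m creep '{"delta_pos":[[-50,5,0],[-105,10,0],[-160,16,0],[-210,21,0],[-237,24,0],[-237,24,-10],[-237,24,-10]],"rot":[[0,0,0.01],[0,0,0.02],[0,0,0.03],[0,0,0.044],[0,0,0.044],[0,0,0.044],[0,0,0.044]]}'; python3 -m creep '{"delta_pos":[[0,0,-30],[0,0,-60],[0,0,-85],[0,0,-100],[0,0,-110],[0,0,-112],[0,0,-112]],"rot":[[0,0,0],[0,0,0],[0,0,0],[0,0,0],[0,0,0],[0,0,0],[0,0,0]]}';  python3 - <<'E'
from h import *
snap("wrist","w11.png")
E
```

```text
time_s: 19.7
position: [0.384, 0.2879, 0.1781]
orientation: [0.66, 0.752, -0.001, -0.0]
contact_force: [-0.1, 0.6, -0.4]
gripper_width: 0.0854
time_s: 20.58
position: [0.3842, 0.2881, 0.067]
orientation: [0.66, 0.751, 0.0, 0.0]
contact_force: [0.3, 0.2, -0.0]
gripper_width: 0.0853
```

View pics/w11.png

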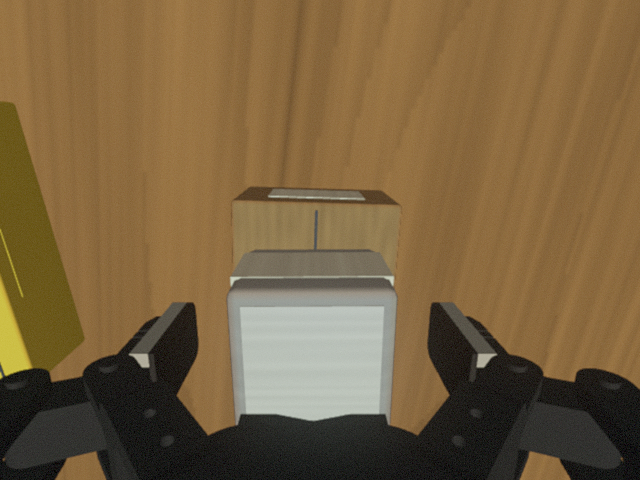

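The tin is square to the pads and centred (columns 230-396, pads 190 and 435). Gripping and lifting.

```bash
python3 -m creep '{"delta_pos":[[0,0,1.5],[0,0,1.5],[0,0,1.5],[0,0,1.5],[0,0,1.5],[0,0,1.5]],"rot":[[0,0,0],[0,0,0],[0,0,0],[0,0,0],[0,0,0],[0,0,0]]}' -1;  python3 -m creep '{"delta_pos":[[0,0,3],[0,0,10],[0,0,20],[0,0,40],[0,0,80],[0,0,120],[0,0,120]],"rot":[[0,0,0],[0,0,0],[0,0,0],[0,0,0],[0,0,0],[0,0,0],[0,0,0]]}'
python3 - <<'E'
from h import *
snap("wrist","w12.png")
E
```

```text
time_s: 21.38
position: [0.384, 0.2882, 0.0689]
orientation: [0.66, 0.752, 0.0, 0.0]
contact_force: [-2.2, -0.4, 12.4]
gripper_width: 0.0493
time_s: 22.25
position: [0.385, 0.2888, 0.1913]
orientation: [0.66, 0.752, 0.003, 0.001]
contact_force: [0.5, -0.1, -3.1]
gripper_width: 0.0495
```

View pics/w12.png

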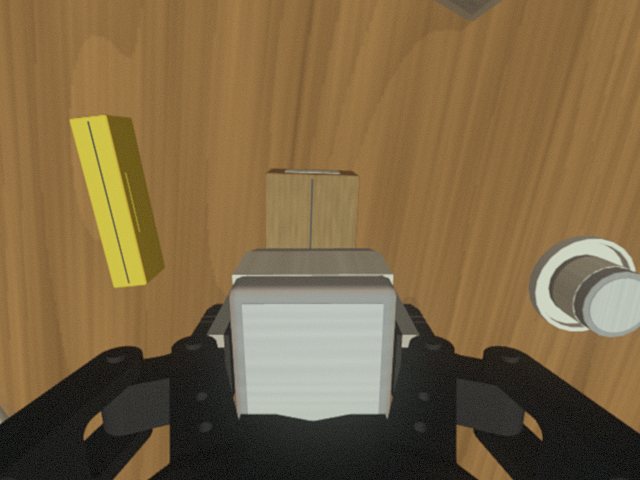

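Held. Carrying it to the square tray at (623.5, -286.7), with a turn of +5.8°.

```bash
python3 -m creep '{"delta_pos":[[10,-25,0],[33,-80,0],[57,-137,0],[81,-194,0],[105,-251,0],[129,-308,0],[152,-365,0],[176,-422,0],[200,-480,0],[224,-537,0]],"rot":[[0,0,0.01],[0,0,0.02],[0,0,0.04],[0,0,0.06],[0,0,0.08],[0,0,0.101],[0,0,0.101],[0,0,0.101],[0,0,0.101],[0,0,0.101]]}';  python3 -m creep '{"delta_pos":[[12,-30,0],[15.5,-37.7,-20],[15.5,-37.7,-60],[15.5,-37.7,-90],[15.5,-37.7,-110],[15.5,-37.7,-115],[15.5,-37.7,-115],[15.5,-37.7,-115]],"rot":[[0,0,0],[0,0,0],[0,0,0],[0,0,0],[0,0,0],[0,0,0],[0,0,0],[0,0,0]]}';python3 - <<'E'
from h import *
snap("wrist","w13.png");c=snap("scene","s13.png"); crop(c,200,290,340,410,4,"s13c.png")
E
```

```text
time_s: 23.55
position: [0.6077, -0.2507, 0.1868]
orientation: [0.621, 0.784, -0.0, -0.001]
contact_force: [0.7, -0.1, -1.5]
gripper_width: 0.0495
time_s: 24.55
position: [0.6239, -0.2869, 0.0744]
orientation: [0.621, 0.784, 0.0, 0.001]
contact_force: [-0.6, 0.2, -0.9]
gripper_width: 0.0495
```

View pics/w13.png

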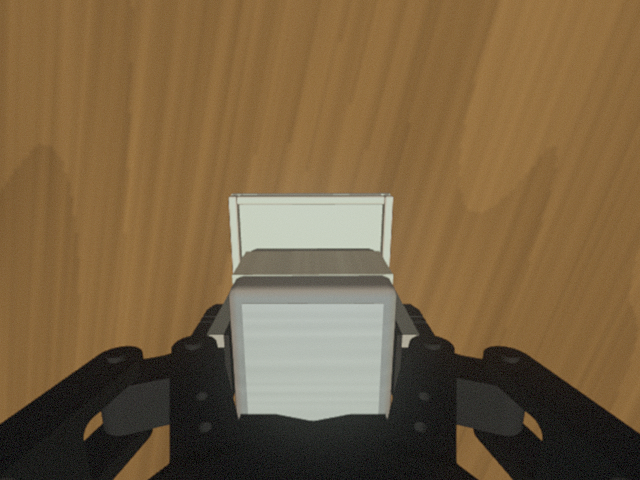

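View pics/s13c.png

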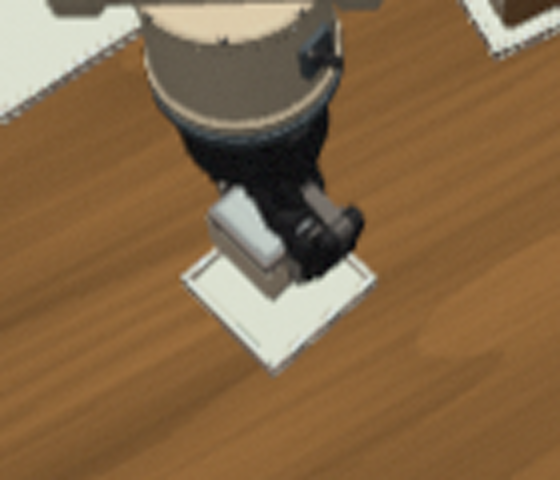

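Parallel and centred (tray columns 230-391, tin 231-396). Lowering.

```bash
python3 -m creep '{"delta_pos":[[0,0,-12],[0,0,-24],[0,0,-32],[0,0,-38],[0,0,-41],[0,0,-43],[0,0,-43],[0,0,-43]],"rot":[[0,0,0],[0,0,0],[0,0,0],[0,0,0],[0,0,0],[0,0,0],[0,0,0],[0,0,0]]}';  python3 -m creep '{"delta_pos":[[0,0,-0.4],[0,0,-0.8],[0,0,-0.8]],"rot":[[0,0,0],[0,0,0],[0,0,0]]}'; python3 -m creep '{"delta_pos":[[0,0,-0.3],[0,0,-0.6],[0,0,-0.6]],"rot":[[0,0,0],[0,0,0],[0,0,0]]}'
```

```text
time_s: 25.65
position: [0.6235, -0.2867, 0.0306]
orientation: [0.621, 0.784, 0.0, 0.0]
contact_force: [0.1, 0.3, -1.5]
gripper_width: 0.0493
time_s: 26.02
position: [0.6233, -0.2866, 0.0295]
orientation: [0.621, 0.784, -0.0, -0.0]
contact_force: [0.7, -0.9, -2.6]
gripper_width: 0.0493
time_s: 26.4
position: [0.6233, -0.2866, 0.029]
orientation: [0.621, 0.784, 0.0, 0.0]
contact_force: [-0.6, 0.6, 0.1]
gripper_width: 0.0495
```

Nearly touching now, with the load coming off.

```bash
python3 -m creep '{"delta_pos":[[0,0,-0.3],[0,0,-0.3]],"rot":[[0,0,0],[0,0,0]]}'; python3 -m creep '{"delta_pos":[[0,0,0],[0,0,0],[0,0,0],[0,0,0],[0,0,0]],"rot":[[0,0,0],[0,0,0],[0,0,0],[0,0,0],[0,0,0]]}' 1; python3 -m creep '{"delta_pos":[[0,0,10],[0,0,30],[0,0,60],[0,0,110],[0,0,160],[0,0,160]],"rot":[[0,0,0],[0,0,0],[0,0,0],[0,0,0],[0,0,0],[0,0,0]]}'
python3 - <<'E'
from h import *
snap("wrist","w14.png")
E
```

```text
time_s: 26.65
position: [0.6233, -0.2866, 0.0289]
orientation: [0.621, 0.784, -0.0, 0.0]
contact_force: [-3.6, 1.8, 5.1]
gripper_width: 0.0494
time_s: 27.28
position: [0.6233, -0.2866, 0.0285]
orientation: [0.621, 0.784, 0.0, -0.0]
contact_force: [-0.2, 0.1, -0.6]
gripper_width: 0.0852
time_s: 28.02
position: [0.6253, -0.2877, 0.1948]
orientation: [0.621, 0.784, 0.001, 0.004]
contact_force: [-0.4, -0.7, -0.8]
gripper_width: 0.0857
```

View pics/w14.png

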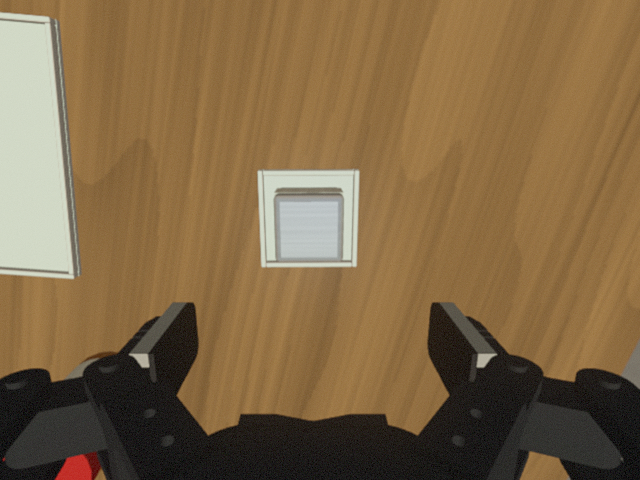

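The square tin sits flat in its tray (tin columns 275-343, tray 258-358). Back to the wide carton to view it from above.

```bash
python3 -m creep '{"delta_pos":[[-27,50,10],[-55,100,20],[-82,150,30],[-110,200,40],[-138,250,50],[-165,300,60],[-192,350,70],[-220,400,80],[-235,427,80],[-235,427,80]],"rot":[[0,0,-0.02],[0,0,-0.04],[0,0,-0.06],[0,0,-0.08],[0,0,-0.1],[0,0,-0.12],[0,0,-0.136],[0,0,-0.136],[0,0,-0.136],[0,0,-0.136]]}';python3 -m creep '{"delta_pos":[[0,0,0],[0,0,0]],"rot":[[0,0,0],[0,0,0]]}'
python3 - <<'E'
from h import *
c=snap("wrist","w15.png"); t=snap("top","t15.png"); crop(c,220,0,420,240,3,"w15c.png")
crop(t,180,220,280,290,6,"t15c.png")
E
```

```text
time_s: 29.32
position: [0.3868, 0.1417, 0.2685]
orientation: [0.672, 0.741, -0.0, -0.0]
contact_force: [0.7, 1.1, -0.1]
gripper_width: 0.0851
time_s: 29.58
position: [0.3887, 0.1397, 0.2684]
orientation: [0.673, 0.74, -0.0, -0.0]
contact_force: [-0.2, -0.1, -0.5]
gripper_width: 0.0855
```

View pics/w15c.png

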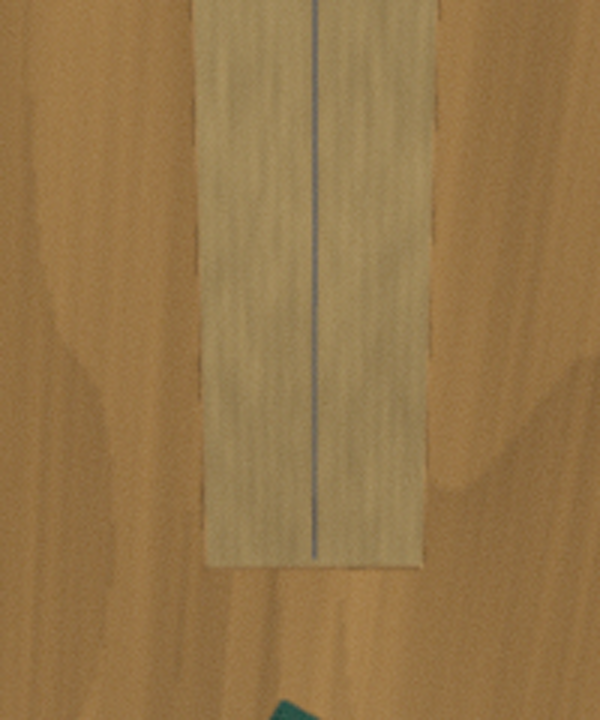

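View pics/t15c.png

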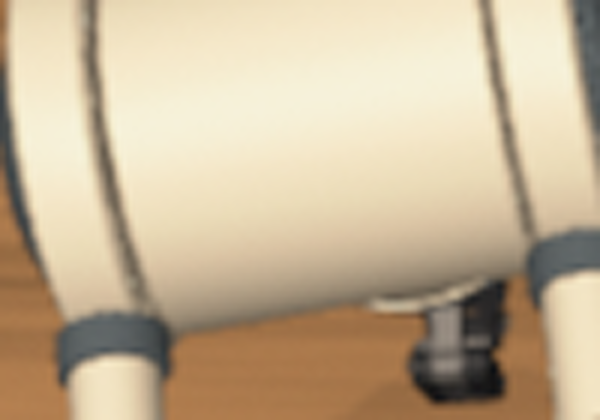

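Run:
```python
from h import *
c=imaging.read_camera("wrist")
f=lambda a:np.array(a)/3.+[220,0]-.33
p=plane(c,f([(206,567),(423,568),(314,10),(314,557),(195,10),(439,10)]),.044)*1000; print(p[:,:2].round(1).tolist())
e=p[:2].mean(0); d=p[2]-p[3]; d/=np.linalg.norm(d); print(np.degrees(np.arctan2(d[1],d[0])), (e+d*85)[:2], np.linalg.norm(p[0]-p[1]))
```

```text
[[364.8, 158.8], [429.6, 164.7], [381.7, 309.0], [396.7, 164.8], [350.2, 305.9], [414.8, 312.2]]
95.9463588766333 [388.40782308 246.25976988] 65.03290632934768
```

The carton's centre is (388.4, 246.3) with its axis at 95.9° and a measured width of 65 mm, which is consistent with the earlier views.

```bash
python3 -m creep '{"delta_pos":[[0,50,-20],[0,100,-60],[0,107,-110],[0,107,-160],[0,107,-195],[0,107,-205],[0,107,-205]],"rot":[[0,0,0.008],[0,0,0.008],[0,0,0.008],[0,0,0.008],[0,0,0.008],[0,0,0.008],[0,0,0.008]]}'
python3 - <<'E'
from h import *
snap("wrist","w16.png")
E
```

```text
time_s: 30.6
position: [0.3886, 0.2472, 0.0638]
orientation: [0.67, 0.742, -0.0, -0.0]
contact_force: [0.1, -0.3, 0.8]
gripper_width: 0.0853
```

View pics/w16.png

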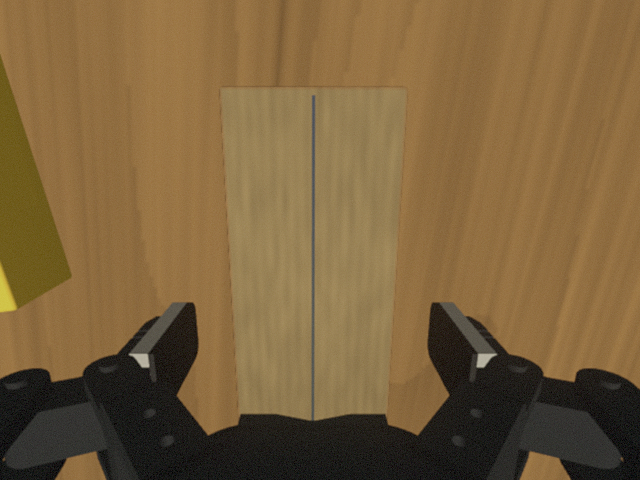

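Centred (seam at column 313) and aligned. I'm descending to 22 mm, closing and lifting.

```bash
python3 -m creep '{"delta_pos":[[0,-1,-15],[0,-1,-30],[0,-1,-38],[0,-1,-42],[0,-1,-42]],"rot":[[0,0,0],[0,0,0],[0,0,0],[0,0,0],[0,0,0]]}'; python3 -m creep '{"delta_pos":[[0,0,0],[0,0,0],[0,0,0],[0,0,0],[0,0,0]],"rot":[[0,0,0],[0,0,0],[0,0,0],[0,0,0],[0,0,0]]}' -1;  python3 -m creep '{"delta_pos":[[0,0,3],[0,0,10],[0,0,20],[0,0,40],[0,0,80],[0,0,110],[0,0,110]],"rot":[[0,0,0],[0,0,0],[0,0,0],[0,0,0],[0,0,0],[0,0,0],[0,0,0]]}'
python3 - <<'E'
from h import *
snap("wrist","w17.png");c=snap("scene","s17.png"); crop(c,340,120,480,240,4,"s17c.png")
E
```

```text
time_s: 31.28
position: [0.3886, 0.2465, 0.0219]
orientation: [0.67, 0.743, 0.0, 0.0]
contact_force: [0.4, -0.0, -0.5]
gripper_width: 0.0851
time_s: 31.9
position: [0.3886, 0.2465, 0.0222]
orientation: [0.67, 0.743, 0.0, 0.0]
contact_force: [-0.1, -0.6, 10.8]
gripper_width: 0.0654
time_s: 32.78
position: [0.3892, 0.2468, 0.1337]
orientation: [0.67, 0.743, 0.002, 0.001]
contact_force: [-0.0, -0.2, -3.5]
gripper_width: 0.0652
```

View pics/w17.png

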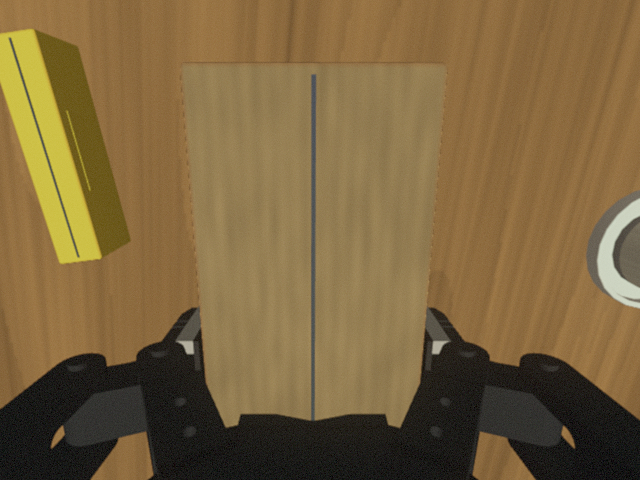

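View pics/s17c.png

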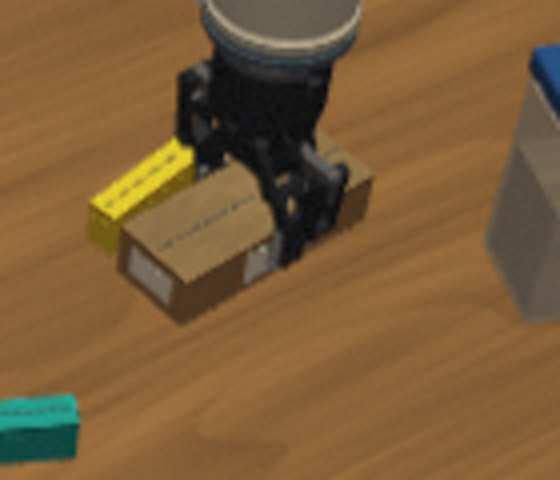

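Held level. Carrying it to the wide tray at (381, -290), turned by +2.8° and bowed slightly away from the base.

```bash
python3 -m creep '{"delta_pos":[[8,-25,5],[25,-75,5],[40,-130,5],[48,-185,5],[50,-240,5],[48,-300,5],[40,-355,5],[28,-410,5],[12,-465,5],[-2,-515,0]],"rot":[[0,0,0.005],[0,0,0.01],[0,0,0.015],[0,0,0.02],[0,0,0.025],[0,0,0.03],[0,0,0.035],[0,0,0.04],[0,0,0.049],[0,0,0.049]]}'; python3 -m creep '{"delta_pos":[[-6,-21.5,0],[-6,-21.5,-20],[-6,-21.5,-50],[-6,-21.5,-58],[-6,-21.5,-58],[-6,-21.5,-58]],"rot":[[0,0,0],[0,0,0],[0,0,0],[0,0,0],[0,0,0],[0,0,0]]}'
python3 - <<'E'
from h import *
snap("wrist","w18.png");c=snap("scene","s18.png"); crop(c,150,220,290,340,4,"s18c.png")
E
```

```text
time_s: 34.12
position: [0.3851, -0.2702, 0.1304]
orientation: [0.652, 0.759, 0.0, -0.001]
contact_force: [1.6, 0.5, -3.7]
gripper_width: 0.0653
time_s: 34.88
position: [0.3806, -0.2903, 0.0741]
orientation: [0.651, 0.759, -0.0, 0.0]
contact_force: [-0.4, 0.7, -2.1]
gripper_width: 0.0652
```

View pics/w18.png

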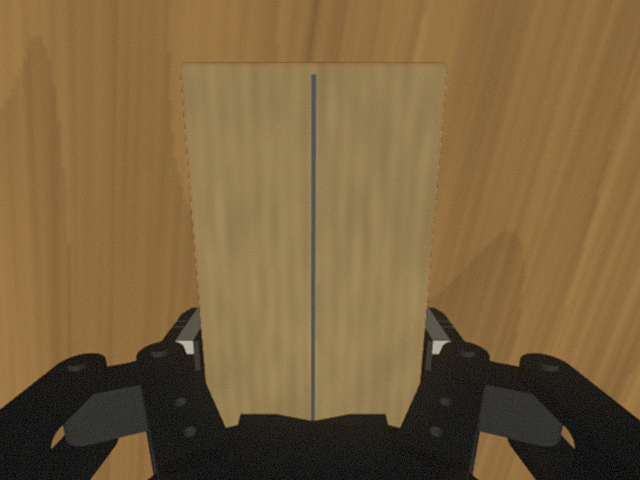

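View pics/s18c.png

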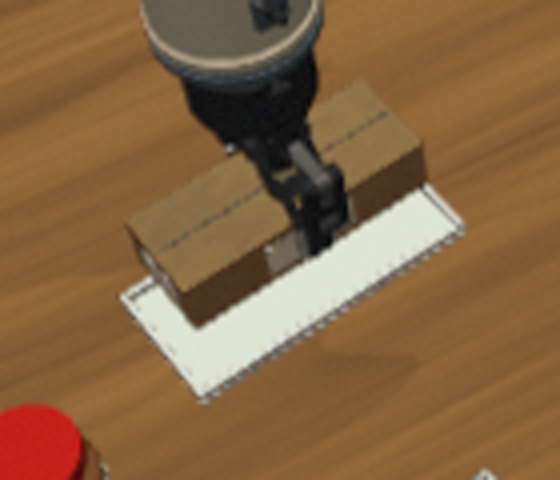

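Run:
```python
from h import *
c=imaging.read_camera("scene")
f=lambda a:np.array(a)/4.+[150,220]-.37
for px,z in (([(186,293),(424,147),(362,82),(127,222)],.0965),([(203,401),(464,230),(428,186),(121,296)],.012)):
    p=plane(c,f(px),z)[:,:2]*1000; print(p.round(1).tolist(), p.mean(0), cv2.minAreaRect(p.astype(np.float32)))
```

```text
[[429.3, -366.4], [406.5, -200.9], [341.1, -210.8], [364.9, -376.4]] [ 385.44255445 -288.62528184] ((385.6661682128906, -288.6270446777344), (66.13282775878906, 167.770263671875), 8.170331954956055)
[[447.8, -379.6], [418.6, -187.2], [375.7, -191.0], [351.8, -393.1]] [ 398.47667639 -287.69593105] ((386.11907958984375, -288.87811279296875), (96.96222686767578, 196.78712463378906), 7.987691879272461)
```

The same camera puts the carton at (385.6, -288.6, 8.2°) and the tray at (382 to 386, -289, 8 to 8.7°). That is well within the 10 mm margin. Lowering.

```bash
python3 -m creep '{"delta_pos":[[0,0,-12],[0,0,-24],[0,0,-34],[0,0,-41],[0,0,-44],[0,0,-45],[0,0,-45],[0,0,-45]],"rot":[[0,0,0],[0,0,0],[0,0,0],[0,0,0],[0,0,0],[0,0,0],[0,0,0],[0,0,0]]}';  python3 -m creep '{"delta_pos":[[0,0,-0.5],[0,0,-1],[0,0,-1]],"rot":[[0,0,0],[0,0,0],[0,0,0]]}'; python3 -m creep '{"delta_pos":[[0,0,-0.3],[0,0,-0.6],[0,0,-0.6]],"rot":[[0,0,0],[0,0,0],[0,0,0]]}'
```

```text
time_s: 36.02
position: [0.3804, -0.2902, 0.0288]
orientation: [0.651, 0.759, -0.0, 0.0]
contact_force: [0.4, -0.2, -3.3]
gripper_width: 0.0655
time_s: 36.4
position: [0.3803, -0.2901, 0.0276]
orientation: [0.651, 0.759, -0.0, -0.0]
contact_force: [-0.3, -0.9, -3.3]
gripper_width: 0.0656
time_s: 36.78
position: [0.3803, -0.2901, 0.0269]
orientation: [0.651, 0.759, 0.0, -0.0]
contact_force: [-0.5, 0.7, -2.3]
gripper_width: 0.065
```

```bash
python3 -m creep '{"delta_pos":[[0,0,-0.3],[0,0,-0.6],[0,0,-0.6]],"rot":[[0,0,0],[0,0,0],[0,0,0]]}'
```

```text
time_s: 37.15
position: [0.3803, -0.2901, 0.0264]
orientation: [0.651, 0.759, 0.0, -0.0]
contact_force: [0.4, 0.2, -2.9]
gripper_width: 0.065
```

```bash
python3 -m creep '{"delta_pos":[[0,0,-0.2],[0,0,-0.4],[0,0,-0.4]],"rot":[[0,0,0],[0,0,0],[0,0,0]]}'
```

```text
time_s: 37.52
position: [0.3803, -0.2901, 0.0262]
orientation: [0.651, 0.759, -0.0, 0.0]
contact_force: [-1.2, 1.4, 4.9]
gripper_width: 0.0651
```

```bash
python3 -m creep '{"delta_pos":[[0,0,0],[0,0,0],[0,0,0],[0,0,0],[0,0,0]],"rot":[[0,0,0],[0,0,0],[0,0,0],[0,0,0],[0,0,0]]}' 1; python3 -m creep '{"delta_pos":[[0,0,10],[0,0,30],[0,0,60],[0,0,110],[0,0,160],[0,-20,200],[0,-70,200],[0,-120,200],[0,-120,200]],"rot":[[0,0,0],[0,0,0],[0,0,0],[0,0,0],[0,0,0],[0,0,0],[0,0,0],[0,0,0],[0,0,0]]}'
python3 - <<'E'
from h import *
snap("wrist","w19.png"); snap("scene","s19.png"); snap("top","t19.png")
E
```

```text
time_s: 38.15
position: [0.3803, -0.2901, 0.026]
orientation: [0.651, 0.759, -0.0, -0.0]
contact_force: [0.2, 1.0, 0.3]
gripper_width: 0.0855
time_s: 39.28
position: [0.3801, -0.413, 0.2266]
orientation: [0.652, 0.758, -0.0, 0.001]
contact_force: [0.4, 0.6, 0.1]
gripper_width: 0.0852
```

View pics/w19.png

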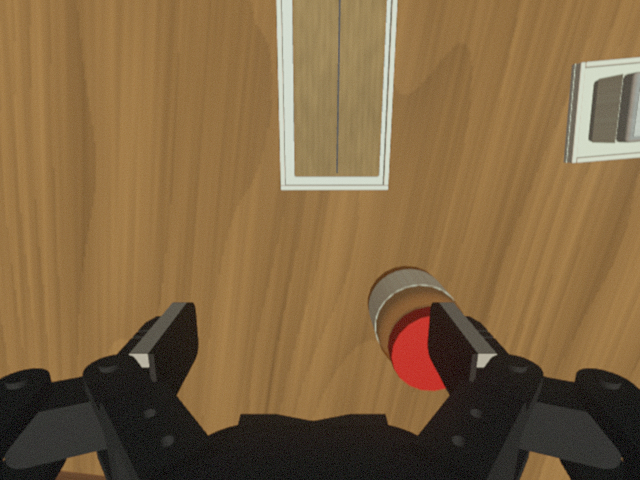

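View pics/s19.png

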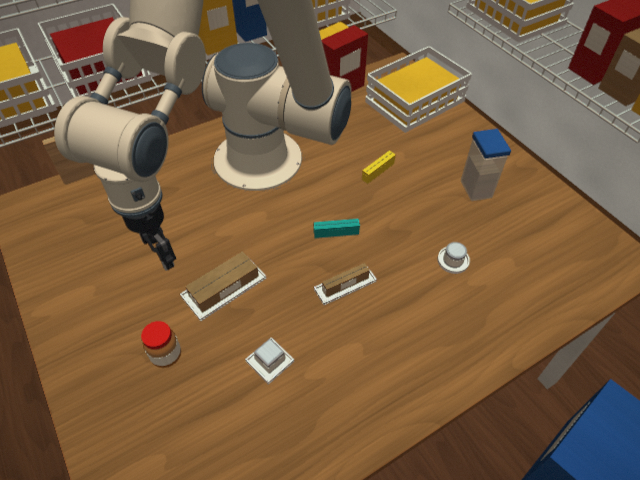

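View pics/t19.png

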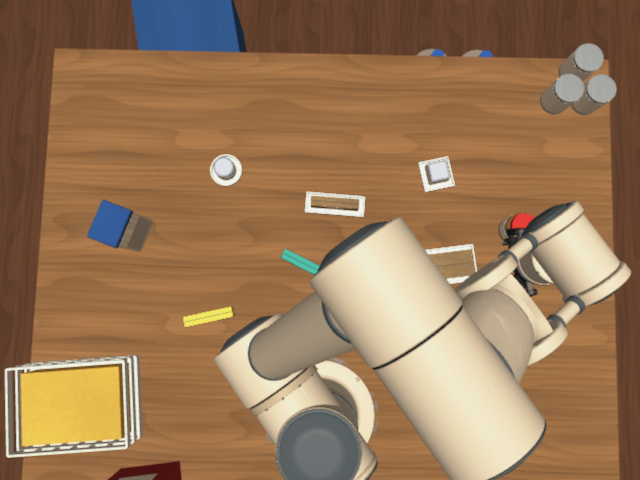

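All four items sit flat inside their trays. The wide carton (columns 292-381 in the wrist view) lies inside the lips (278-395). The canister, jar and decoys are where they started, and the arm is clear.

```bash
python3 -c "
from plant import robot
print(robot.job_done()); print(robot.state()['contact_force'])"
```

```text
the job is handed in; nothing more can be done
None
the job is handed in; nothing more can be done
```

The stack is put away and the job is handed in. I took it apart from the top: slim carton, round tin, square tin, then wide carton. Each one went straight into its own tray, lowered until the wrist force showed it touching the floor, and then released.

- **Final pictures:** at 39 s, all three cameras showed no problem. Each item sits inside its tray's lips, upright and aligned. The top view has the wide carton partly behind the arm, but the wrist and scene views show it clearly. The canister, jar and both coloured look-alike boxes had not moved, and the gripper was open, clear and touching nothing.
- **Forces:** the hardest contact I read was about 23 N down, when the slim carton met its tray floor. I eased that off before opening. The other set-downs read 5–7 N, and closing on the round tin gave a brief 17 N.
- **Disagreement:** the scene camera read positions about 2–4 mm further out in x than the top and wrist cameras or the robot's own position. That stayed inside the trays' roughly 10 mm margins.
- **Not checked:** the robot gave no further reading after hand-in, so the second after it is unconfirmed.

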